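# Load the reagent carrier and present it to the reader

### The job

Stand the two short amber jars upright in the two empty end cells of the carrier, one in each, setting them down rather than dropping them, while the carrier stays on the bench. Then lift the carrier by its handle, without tipping or jerking it so much that the loose steel mixing ball leaves its shallow pocket, and carry it to the round reader. Finish still holding it there, level and still, centred over the reader with its underside about 8 cm above the reader's top; leave the tall bottle, the beaker and the tip box where they are.

Things in the scene. Friction and masses are not known exactly. Their poses are not given: they have to be found in the camera images.
- tray_handle (a point): Centre of the carrier's handle bar, 115 mm above its underside. The bar is bare aluminium, level, runs along the carrier's y between two side legs across the carrier's middle: 68 mm long, 12 mm thick (along x), 24 mm high, top 127 mm above the underside. From above, close on it along the carrier's x. Axes: the carrier's, z up.
- tray_base (a point): Centre of the underside of the carrier: a loose grey plastic tray, about 0.35 kg, 224 mm long along its x, 68 mm wide along its y, walls 25 mm high and 4 mm thick, floor 5 mm thick, a cell at each end and the ball pocket and handle in the middle bay. It starts flat on the bench; z up.
- cell_a (a point): Where the centre of a jar standing in one end cell belongs: 80 mm along the carrier's -x from its middle, 42.5 mm above its underside. The cell is 56 x 60 mm inside (x, y), open above; its floor is 5 mm and its walls' tops 25 mm above the underside. Moves with the carrier.
- cell_b (a point): The same for the other end cell, 80 mm along the carrier's +x.
- pocket (a point): Where the ball's centre lies when it sits in the middle of its pocket: 26 mm along the carrier's +x from the middle, 20 mm above its underside. The pocket is a shallow black round cup, 28 mm inside diameter, its rim only 3 mm above its floor, so the ball rolls a few mm freely and jumps the rim when tipped past about 40 degrees or jerked.
- ball_center (a point): Centre of the loose steel ball, 24 mm diameter, about 57 g.
- jar_a_mid (a point): Centre (half-way up) of one of the two short amber jars with white caps, 36 mm diameter, 75 mm high, about 90 g, standing loose on the bench; z up.
- jar_b_mid (a point): The same for the other short jar; the two are alike and either may go in either cell.
- reader_top (a point): Centre of the flat top of the fixed round reader: a white drum 156 mm in diameter, 45 mm high, with a dark round window on top. It may stand left or right of the jars, the carrier on the other side.
- tall_bottle: Bystander: tall amber bottle, 60 mm diameter, 150 mm high; origin under its centre.
- beaker: Bystander: glass beaker, 70 mm diameter, 80 mm high; origin under its centre.
- tip_box: Bystander: blue box of pipette tips, 85 x 120 mm, 57 mm high; origin under its centre.
Not all that is in view belongs to the job. What is shaped like the part that bears jar_a_mid but black or purple is not meant.

How it is judged:
On the way, in this order (a step that is already met when the one before it is completed fails the run):
1. both short jars stand upright in the two cells, one in each, let go, the carrier still on the bench (((distance between jar_a_mid and cell_a below 0.018 m and distance between jar_b_mid and cell_b below 0.018 m) or (distance between jar_b_mid and cell_a below 0.018 m and distance between jar_a_mid and cell_b below 0.018 m)) and angle between each of jar_a_mid, jar_b_mid's own z axis and vertical below 0.2 rad and height (world z) of tray_base below 0.01 m and contact force between the fingers and jar_a below 0.05 N and contact force between the fingers and jar_b below 0.05 N), for 0.2 s.
2. the loaded carrier is lifted clear of the bench (height (world z) of tray_base above 0.03 m and ((distance between jar_a_mid and cell_a below 0.018 m and distance between jar_b_mid and cell_b below 0.018 m) or (distance between jar_b_mid and cell_a below 0.018 m and distance between jar_a_mid and cell_b below 0.018 m)) and distance between ball_center and pocket below 0.016 m), for 0.2 s.
At the end, for the whole second after the job is handed in: Gripper holding the carrier still, level within 7 degrees, middle within 30 mm of the reader's centre, underside 40 to 120 mm above its top, touching nothing else; jars upright, one in each cell; ball in its pocket; tall bottle, beaker, tip box within 30 mm of their start (((distance between jar_a_mid and cell_a below 0.018 m and distance between jar_b_mid and cell_b below 0.018 m) or (distance between jar_b_mid and cell_a below 0.018 m and distance between jar_a_mid and cell_b below 0.018 m)) and angle between each of jar_a_mid, jar_b_mid's own z axis and vertical below 0.2 rad and distance between ball_center and pocket below 0.016 m and horizontal distance between tray_base and reader_top below 0.03 m and z of tray_base in the frame of reader_top between 0.04 and 0.12 m and angle between tray_base's own z axis and vertical below 0.12 rad and linear speed of tray below 0.04 m/s and angular speed of tray below 0.3 rad/s and contact force between the fingers and tray above 1 N and contact force between tray and reader below 0.05 N and contact force between tray and tall_bottle below 0.05 N and contact force between tray and beaker below 0.05 N and contact force between tray and tip_box below 0.05 N and distance of each of tall_bottle, beaker, tip_box from where it was at the start of the episode below 0.03 m); the arm keeps its last pose, push and grip.
It fails at once if the ball leaves its pocket (distance between ball_center and pocket above 0.016 m).
It fails at once if the carrier is off the bench before both jars are in their cells (height (world z) of tray_base above 0.02 m and not ((distance between jar_a_mid and cell_a below 0.03 m and distance between jar_b_mid and cell_b below 0.03 m) or (distance between jar_b_mid and cell_a below 0.03 m and distance between jar_a_mid and cell_b below 0.03 m))).
It fails at once if a short jar is knocked over (angle between any of jar_a_mid, jar_b_mid's own z axis and vertical above 0.8 rad).
It fails at once if a short jar is let fall more than about 2 cm ((contact force between the fingers and jar_a below 0.01 N and linear speed of jar_a above 0.63 m/s and linear speed of tray below 0.2 m/s) or (contact force between the fingers and jar_b below 0.01 N and linear speed of jar_b above 0.63 m/s and linear speed of tray below 0.2 m/s)).
It fails at once if the tall bottle, beaker or tip box is disturbed (distance of any of tall_bottle, beaker, tip_box from where it was at the start of the episode above 0.03 m).
It also fails if it takes over 64 s, if anything falls off the work surface, if the arm or the gripper's body presses on something with over 40 N, if the wrist force passes 120 N, or if a joint passes its speed limit or range.

### The arm

A 7-joint arm with a two-finger parallel gripper is mounted at the origin on the work surface. World frame = base frame: x ahead of the robot, y to its left, z up, the work surface at z = 0. Lengths are in m, angles in rad, forces in N, time in s.
With the tool pointing down it reaches from about 0.425 to 0.925 m from the base axis. Payload 6.8 kg.
Tool frame: the origin (TCP) lies at the very end of the fingers, on their centre line; the grasp point (between the pads) lies 19 mm behind it; y points along the fingers, z is the direction in which the jaws open and shut, and the axes are right-handed (so a half turn about y gives the same grasp; the last joint's range is limited). The gripper opens to 85 mm and grips with 20 to 120 N. Pads are 22 mm wide; open, the fingers measure 114 mm over their backs; the gripper's body (76 mm by 85 mm) begins 54 mm behind the grasp point. The pads swing forward as they close: fully open they stand 13 mm farther back than shut.
Start: joints at [-1.447, 0.477, 0.022, 1.555, -0.011, 1.109, -0.083], TCP at [0.155, 0.657, 0.231] pointing down, gripper open.
Joint ranges: [-2.96, 2.96], [-0.34, 2.1], [-1.41, 1.46], [0.24, 2.44], [-1.37, 4.51], [0.17, 1.92], [-2.96, 2.96]. Speed limits (rad/s): [2.39, 2.39, 3.14, 3.14, 3.14, 3.14, 3.14].

### API

Orientations are given as a unit quaternion [w, x, y, z].
In Python, from station import * gives the robot as it stands.
- The arm moves only by the shell command python3 -m jog 'ROWS' [OPENING] [FORCE]. ROWS is JSON, a list of rows, each a list of 2 entries, a list of its own where there are three numbers: the shift along the tool's x, y, z in mm, then the turn about the tool's y in rad. A call has 1 to 20 rows; each row is the pose to reach, as a shift and turn from the pose commanded when the call began, along the tool's axes at that moment; what a row does not reach only later rows make up. A row lasts 1/12 s, in which the tool goes at most 41.7 mm and 7.16 degrees, less where a joint would pass 70% of its speed; a pose out of reach is approached as far as the arm can. A call with a gripper value outside its range is refused whole. OPENING is the finger opening in mm, from 0 to 85.4, set as the call begins (- or left out, the last holds). The fingers move at their own pace and stop on an object; FORCE is the grip in N (left out, the last holds). Time passes only in rows, so rows that repeat a pose let the fingers close. It gives the time, the measured TCP pose, the force and the opening at its end, in the units of the state.
- get_obs(): the state, without advancing time (a new reading comes with each control period).
- read_camera(name): name is "side" or "top" or "wrist"; returns a dict with "img" (400x640x3 uint8, red, green, blue), "depth" (400x640 float32, m along the optical axis (not along the pixel's ray), 0 where there is no reading), "fx", "fy", "cx", "cy" (pixels), "rvec" (rotation vector, rad) and "tvec" (3), from world to camera coordinates, as OpenCV has them. Camera axes: x right, y down, z forward; pixel columns grow to the right and rows downward; lengths in m; the calibration is good to about 2 mm. A picture is of the moment at which its call begins.
- hand_in(): hands the job in, once; it reports no verdict.
The state is a dict: "t": time; "q": joint angles; "joint_vel": joint speeds; "joint_torque": joint torques, N m; "eef_pos": TCP position; "tool_rot": TCP orientation; "contact_force": force on the tool from outside, world axes, zero at the start; "torque": the same for the moment, N m; "gripper_width": opening from 0.0 (shut) to 1.0 (fully open).
Only numpy, scipy, OpenCV 4.12 (cv2) and the standard library are available. Lean on these libraries where they do the work, as an engineer would, in place of code of your own. Each camera call takes 0.05 s, during which the arm holds its last target.

## Working session

There is one attempt and no reset: what is moved stays moved. The work goes in short steps, Python scripts to look and compute and a shell command to move; the robot and the scene stay as the last step left them, time stands still between calls to the robot, and variables do not carry over. Pictures are saved under pics/ and viewed, and the job is handed in when it is done.

```bash
ls; mkdir -p pics
python3 - <<'E'
from station import *
import cv2
o=get_obs();print({k:(v if not hasattr(v,'tolist') else v.tolist()) for k,v in o.items()})
for n in ["side","top","wrist"]:
    c=read_camera(n); cv2.imwrite(f"pics/{n}0.png",c["img"][:,:,::-1]); print(n,c["fx"],c["cx"],c["cy"],c["rvec"],c["tvec"])
E
```

```text
pics
{'t': 0.0, 'q': [-1.447086967942332, 0.4777998940215226, 0.022336571093777822, 1.556450456380266, -0.011471556868496673, 1.109300359781367, -0.08310736517508605], 'joint_vel': [-0.0014940655965545533, -7.92628544658447e-05, -1.8912545147521374e-05, 0.0005314693960650951, -0.001240020093390486, -0.0015632022826694788, 0.0008612298937424864], 'joint_torque': [0.0007160263703553937, -59.64421033859253, 1.6088420525193214, -28.119673132896423, 0.01248343993211165, 0.009227571717929095, 1.1652340958789864e-05], 'eef_pos': [0.15495848035153, 0.6563643309427822, 0.23032622553960574], 'tool_rot': [-0.701716724464336, 0.7030101136221665, -0.08178143553105437, 0.08174481974089721], 'contact_force': [0.0610788335071053, 0.019364558990825113, -0.1868408439293032], 'torque': [0.031286131890967336, 0.03996761803138892, 0.014235648404667848], 'gripper_width': 0.995702711322778}
side 415.53155063972406 315.2194662997205 199.51727482400622 [ 2.34402612 -0.25935451  0.110134  ] [-0.57744915  0.14287357  1.02001733]
top 381.69908227272765 316.2803197372431 200.30496816113944 [ 2.18809117 -2.22966887  0.06399511] [-0.01065743  0.6130089   0.79379066]
wrist 290.4506709400152 318.8363449241778 203.06608684600414 [-2.2951114  -1.81454821 -0.23953442] [-0.67610797 -0.03267744  0.37758783]
```

View pics/side0.png

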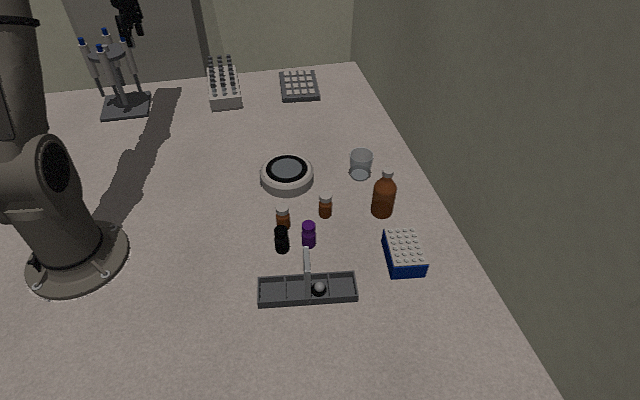

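View pics/top0.png

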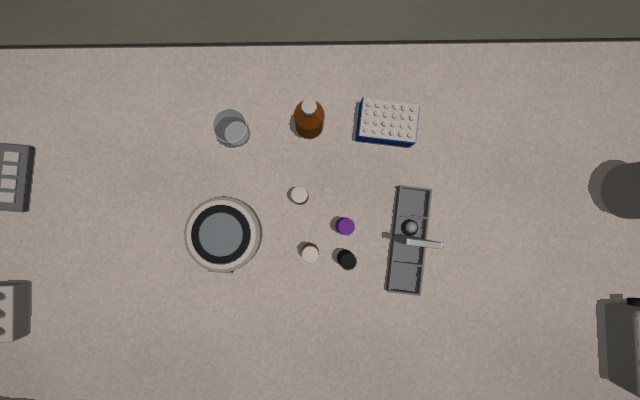

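View pics/wrist0.png

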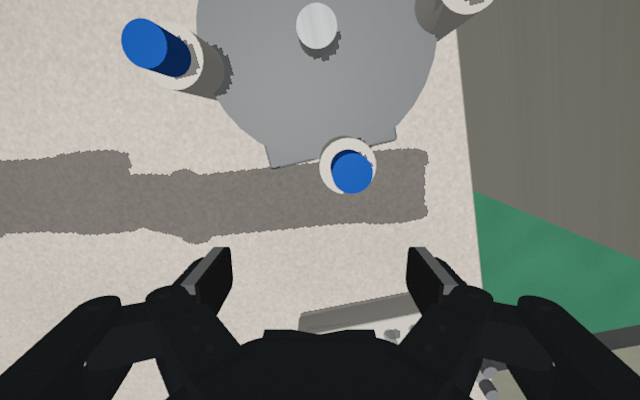

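The side view shows the reader at (287,172), two amber jars at (283,216) and (325,206), black and purple decoys at (282,239) and (309,235), and the carrier at (307,288). In the top view the white-capped jars are at (300,195) and (310,254), and the carrier is at (408,240).

```bash
cat > h.py <<'E'
from station import *
import cv2, numpy as np
def ray(c,u,v):
    R,_=cv2.Rodrigues(np.array(c["rvec"],float)); t=np.array(c["tvec"],float).ravel()
    o=-R.T@t; d=R.T@np.array([(u-c["cx"])/c["fx"],(v-c["cy"])/c["fy"],1.]); return o,d
def onz(c,u,v,z):
    o,d=ray(c,u,v); return o+d*(z-o[2])/d[2]
def proj(c,p):
    R,_=cv2.Rodrigues(np.array(c["rvec"],float)); q=R@np.array(p)+np.array(c["tvec"]).ravel()
    return np.array([c["cx"]+c["fx"]*q[0]/q[2],c["cy"]+c["fy"]*q[1]/q[2]])
def cloud(c):
    R,_=cv2.Rodrigues(np.array(c["rvec"],float)); t=np.array(c["tvec"],float).ravel()
    v,u=np.mgrid[0:400,0:640]; z=c["depth"]; P=np.stack([(u-c["cx"])/c["fx"]*z,(v-c["cy"])/c["fy"]*z,z],-1)
    return (P-t)@R
def tool():
    from scipy.spatial.transform import Rotation as Ro
    o=get_obs(); w,x,y,z=o["tool_rot"]; return np.array(o["eef_pos"]),Ro.from_quat([x,y,z,w]).as_matrix(),o
E
python3 - <<'E'
from h import *
np.set_printoptions(precision=4,suppress=True)
c=read_camera("top"); W=cloud(c); img=c["img"]
p,R,o=tool(); print(p,R)
print("campos",ray(c,0,0)[0])
for n,u,v,z in [("j1",300,195,.075),("j2",310,254,.075),("purple",345,226,.075),("black",346,260,.075),("reader",223,234,.045),("bottle",309,107,.15),("box",388,120,.057),("beaker",231,125,.08)]:
    print(n,onz(c,u,v,z),W[v,u])
# crops
for nm,(u0,u1,v0,v1) in dict(j=(280,370,170,280),t=(370,460,170,310)).items():
    cv2.imwrite(f"pics/top_{nm}.png",cv2.resize(img[v0:v1,u0:u1,::-1],None,fx=4,fy=4,interpolation=cv2.INTER_NEAREST))
# cap centroid by height & colour
hsv=cv2.cvtColor(img,cv2.COLOR_RGB2HSV)
for u,v in [(300,195),(310,254),(345,226),(346,260)]:
    m=np.zeros((400,640),bool); m[v-16:v+16,u-16:u+16]=1
    m&=(W[...,2]>.066)&(W[...,2]<.085)
    q=W[m]; print(u,v,m.sum(),q.mean(0),q.min(0),q.max(0))
m=np.zeros((400,640),bool); m[180:290,170:280]=1; m&=(W[...,2]>.038)&(W[...,2]<.055)
q=W[m]; print("reader",q.mean(0),q.min(0),q.max(0), cv2.minEnclosingCircle(q[:,:2].astype(np.float32)))
# tray: rim
m=np.zeros((400,640),bool); m[175:305,375:450]=1; mt=m&(W[...,2]>.018)&(W[...,2]<.032)
q=W[mt][:,:2].astype(np.float32); print("tray",mt.sum(),cv2.minAreaRect(q))
mt=m&(W[...,2]>.115)&(W[...,2]<.135); q=W[mt]; print("handle",mt.sum(),q.mean(0),cv2.minAreaRect(q[:,:2].astype(np.float32)))
E
```

```text
[0.155  0.6566 0.2307] [[ 0.9733 -0.0002  0.2297]
 [-0.2297 -0.0011  0.9733]
 [ 0.0001 -1.     -0.0011]]
campos [ 0.5798 -0.0082  0.8184]
j1 [0.6211 0.0104 0.075 ] [0.6211 0.0104 0.0746]
j2 [ 0.5063 -0.0069  0.075 ] [ 0.506  -0.0069  0.0723]
purple [ 0.5591 -0.0761  0.075 ] [ 0.559  -0.0762  0.0738]
black [ 0.4932 -0.0765  0.075 ] [ 0.4932 -0.0765  0.0748]
reader [0.547  0.1674 0.045 ] [0.547  0.1671 0.0463]
bottle [ 0.7726 -0.0101  0.15  ] [ 0.7732 -0.0101  0.148 ]
box [ 0.7706 -0.1694  0.057 ] [ 0.7723 -0.1709  0.0502]
beaker [0.7596 0.142  0.08  ] [0.7784 0.1578 0.0026]
300 195 225 [0.6223 0.0123 0.0738] [ 0.6073 -0.0033  0.0696] [0.6388 0.0281 0.0776]
310 254 231 [ 0.5058 -0.0069  0.0738] [ 0.4905 -0.0226  0.0664] [0.5216 0.0087 0.0769]
345 226 223 [ 0.5583 -0.0784  0.0739] [ 0.5433 -0.0941  0.0683] [ 0.5746 -0.0624  0.0776]
346 260 232 [ 0.491  -0.0801  0.0739] [ 0.4755 -0.0962  0.0666] [ 0.5067 -0.0649  0.077 ]
reader [0.5466 0.1714 0.0437] [0.4723 0.0977 0.038 ] [0.62   0.2457 0.0492] ((0.5470677614212036, 0.17172761261463165), 0.0752023458480835)
tray 898 ((0.5257612466812134, -0.21548280119895935), (0.06906355172395706, 0.2242831289768219), 82.01582336425781)
handle 261 [ 0.5263 -0.2142  0.1255] ((0.5259437561035156, -0.21505004167556763), (0.06835821270942688, 0.01207064650952816), 82.06330871582031)
```

Run:
```python
import cv2
a=cv2.imread("pics/side0.png")[140:320,240:440]; cv2.imwrite("pics/side_c.png",cv2.resize(a,None,fx=3.3,fy=3.3,interpolation=cv2.INTER_CUBIC))
```

```text
(no output)
```

View pics/side_c.png

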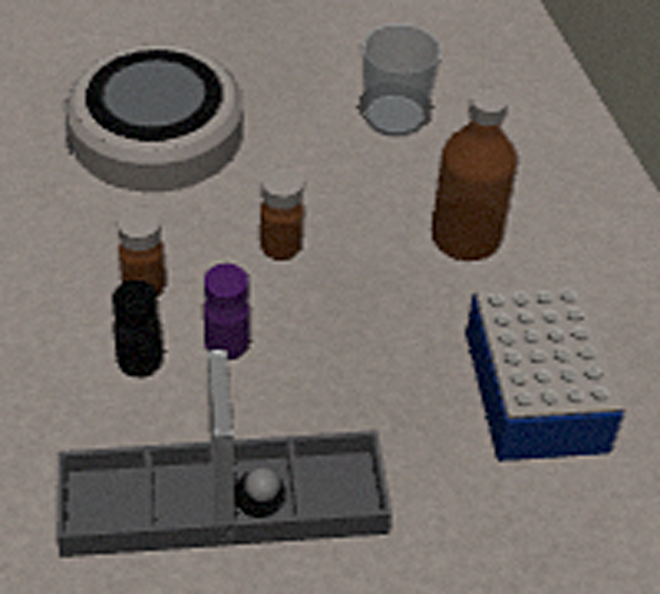

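Run:
```python
from h import *
np.set_printoptions(precision=3,suppress=True)
c=read_camera("wrist"); W=cloud(c)
for u,v in [(145,40),(320,25),(350,170),(460,5),(300,90),(390,310),(430,30)]: print(u,v,W[v,u])
c=read_camera("side"); W=cloud(c)
for u,v in [(82,42),(105,32),(100,48),(283,210),(325,199),(393,170),(362,152)]: print(u,v,W[v,u])
p,R,o=tool()
for w in [(0.45,0.45,0.28),(0.506,-0.007,0.13),(0.506,-0.007,0.033)]: print(w,(R.T@(np.array(w)-p)*1000).round())
```

```text
145 40 [0.049 0.62  0.259]
320 25 [0.05  0.684 0.23 ]
350 170 [0.111 0.681 0.261]
460 5 [0.059 0.739 0.24 ]
300 90 [0.072 0.668 0.213]
390 310 [0.345 0.711 0.036]
430 30 [0.061 0.736 0.216]
82 42 [-0.011  0.677  0.247]
105 32 [0.052 0.735 0.249]
100 48 [0.053 0.61  0.251]
283 210 [ 0.505 -0.02   0.075]
325 199 [ 0.616 -0.004  0.074]
393 170 [ 0.786 -0.013  0.147]
362 152 [0.772 0.175 0.061]
(0.45, 0.45, 0.28) [ 335.  -49. -134.]
(0.506, -0.007, 0.13) [ 494.  101. -565.]
(0.506, -0.007, 0.033) [ 494.  198. -565.]
```

Candidates in the top view for the short amber jars with white caps:
- white cap at (300,195) and white cap at (310,254): amber bodies
- purple at (345,226) and black at (346,260): decoys
- bottle at (309,107): too tall

The side crop confirms amber bodies under the two white caps, so those are my jars. I'm moving now, clear of the pipette stand.

```bash
python3 -m jog '[[[40,-10,0],0],[[80,-20,0],0],[[120,-30,0],0],[[335,-49,-134],0],[[335,-49,-134],0],[[335,-49,-134],0],[[335,-49,-134],0.1],[[335,-49,-134],0.2],[[335,-49,-134],0.3],[[494,70,-565],1.478],[[494,70,-565],1.478],[[494,70,-565],1.478],[[494,70,-565],1.478],[[494,70,-565],1.478],[[494,70,-565],1.478],[[494,70,-565],1.478],[[494,70,-565],1.478],[[494,70,-565],1.478],[[494,70,-565],1.478],[[494,70,-565],1.478]]' 85
python3 - <<'E'
from h import *
np.set_printoptions(precision=4,suppress=True)
p,R,o=tool();print(R,o["q"],o["contact_force"]); print("jaw deg",np.degrees(np.arctan2(R[1,2],R[0,2])))
print((R.T@(np.array([.506,-.007,.15])-p)*1000).round(1))
E
```

```text
t: 1.97
eef_pos: [0.5037, 0.0104, 0.1659]
tool_rot: [-0.464, 0.463, -0.534, 0.534]
contact_force: [1.4, 0.6, -0.4]
gripper_width: 0.994
[[-0.1411  0.0009  0.99  ]
 [-0.99    0.0004 -0.1411]
 [-0.0005 -1.      0.0008]] [-0.5932  0.3022  0.5398  2.0532 -0.2078  0.837  -0.075 ] [ 1.4077  0.5616 -0.3988]
jaw deg -8.111023509523568
[17.  15.9  4.7]
```

```bash
python3 -m jog '[[[17,0,5],0],[[17,0,5],0],[[17,0,5],0]]' 85
python3 - <<'E'
from h import *
np.set_printoptions(precision=4,suppress=True)
p,R,o=tool();print(p)
c=read_camera("wrist");W=cloud(c);cv2.imwrite("pics/w1.png",c["img"][:,:,::-1])
m=(W[...,2]>.066)&(W[...,2]<.08)&(np.hypot(W[...,0]-.506,W[...,1]+.007)<.035)
q=W[m];print(m.sum(),q.mean(0),q.min(0),q.max(0))
m=(W[...,2]>.066)&(W[...,2]<.08)&(np.hypot(W[...,0]-.622,W[...,1]-.012)<.035)
q=W[m];print(m.sum(),q.mean(0) if len(q) else 0)
E
```

```text
t: 2.22
eef_pos: [0.5063, -0.0065, 0.1661]
tool_rot: [-0.463, 0.463, -0.534, 0.534]
contact_force: [-0.1, 0.4, 0.2]
gripper_width: 0.999
[ 0.5063 -0.0065  0.1661]
1219 [ 0.5053 -0.003   0.0747] [ 0.4887 -0.0204  0.066 ] [0.5214 0.0126 0.077 ]
1448 [0.6206 0.0156 0.0744]
```

View pics/w1.png

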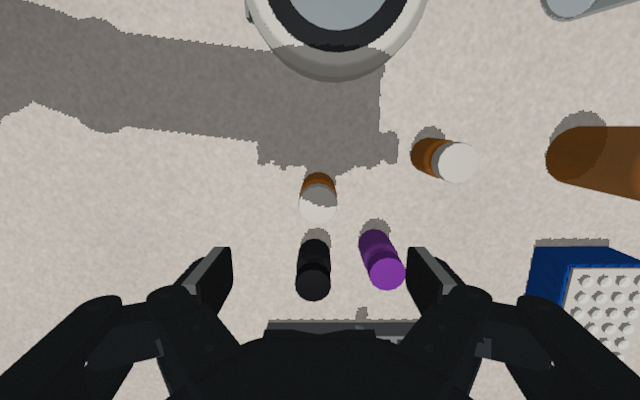

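Run:
```python
from h import *
c=read_camera("wrist")
for z in (.166,.1,.075,.03,0):print(z,proj(c,[.5063,-.0065,z]),proj(c,[.505,-.003,z]))
p,R,o=tool();print((R.T@(np.array([.5055,-.0045,.029])-p)*1000).round(1))
```

```text
0.166 [319.29671675 258.09017352] [315.96505686 252.43678043]
0.1 [319.1474148  219.57240223] [316.78737217 215.4194543 ]
0.075 [319.1112788  210.24982976] [316.98600727 206.47770166]
0.03 [319.06156161 197.42350256] [317.2590472 194.1865425]
0 [319.03601756 190.83350221] [317.39921942 187.87655319]
[  0.6 137.2  -0.9]
```

The wrist view has the amber jar's cap at (318,207), which is on the tool axis. The decoys at (313,270) and (382,265) are clear of the fingers, so I'm descending and gripping.

```bash
python3 -m jog '[[[-2,35,-1],0],[[-2,65,-1],0],[[-2,90,-1],0],[[-2,110,-1],0],[[-2,125,-1],0],[[-2,137,-1],0],[[-2,137,-1],0],[[-2,137,-1],0]]' 85
python3 -m jog '[[[0,0,0],0],[[0,0,0],0],[[0,0,0],0],[[0,0,0],0],[[0,0,0],0],[[0,0,0],0],[[0,0,0],0],[[0,0,0],0],[[0,0,0],0],[[0,0,0],0]]' 20 30
python3 - <<'E'
from h import *
p,R,o=tool();print(p,o["gripper_width"],o["contact_force"])
c=read_camera("wrist");cv2.imwrite("pics/w2.png",c["img"][:,:,::-1])
E
```

```text
t: 2.98
eef_pos: [0.5056, -0.0024, 0.029]
tool_rot: [0.464, -0.465, 0.533, -0.533]
contact_force: [0.8, 0.5, -0.2]
gripper_width: 0.993
t: 3.82
eef_pos: [0.506, -0.0032, 0.0299]
tool_rot: [-0.464, 0.464, -0.534, 0.534]
contact_force: [-1.7, 0.3, 8.2]
gripper_width: 0.405
[ 0.5059765  -0.0032145   0.02992425] 0.4052193450802077 [-1.68469439  0.34245853  8.17620953]
```

View pics/w2.png

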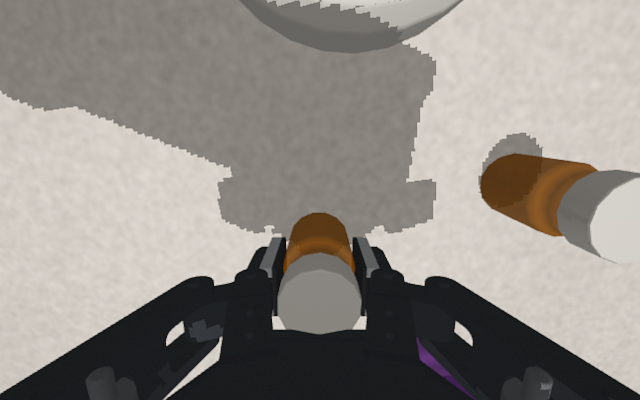

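The picture shows the jar between the pads, its cap at (318,290), upright. The opening reads 0.405, about 35 mm, so it is held. I'm lifting it and carrying it over cell a.

```bash
python3 -m jog '[[[0,-10,0],0],[[0,-30,0],0],[[0,-60,0],0],[[0,-90,0],0],[[0,-120,0],0],[[0,-140,0],0],[[20,-140,-3],0],[[50,-140,-8],0],[[80,-140,-12],0],[[110,-140,-16],0],[[140,-140,-20],0],[[165,-140,-24],0],[[185,-140,-27],0],[[200,-140,-30],0],[[208,-140,-30],0],[[208,-140,-30],0],[[208,-140,-30],0]]'
python3 - <<'E'
from h import *
np.set_printoptions(precision=4,suppress=True)
p,R,o=tool();print(p,o["gripper_width"],o["contact_force"])
c=read_camera("wrist");cv2.imwrite("pics/w3.png",c["img"][:,:,::-1])
c=read_camera("side");cv2.imwrite("pics/s3.png",cv2.resize(c["img"][120:340,200:440,::-1],None,fx=2.5,fy=2.5))
c=read_camera("top");W=cloud(c);cv2.imwrite("pics/t3.png",cv2.resize(c["img"][150:320,340:480,::-1],None,fx=3,fy=3))
print("goal",(R.T@(np.array([.4466,-.2043,.036])-p)*1000).round(1))
E
```

```text
t: 5.28
eef_pos: [0.4472, -0.2048, 0.1693]
tool_rot: [0.464, -0.464, 0.534, -0.534]
contact_force: [-0.2, -0.2, -0.8]
gripper_width: 0.401
[ 0.4472 -0.2048  0.1693] 0.4006116871006245 [-0.2039 -0.1886 -0.7509]
goal [ -0.3 133.3  -0.7]
```

View pics/w3.png

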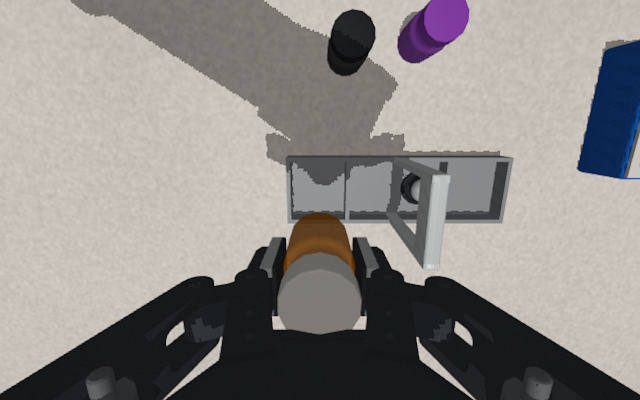

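View pics/s3.png

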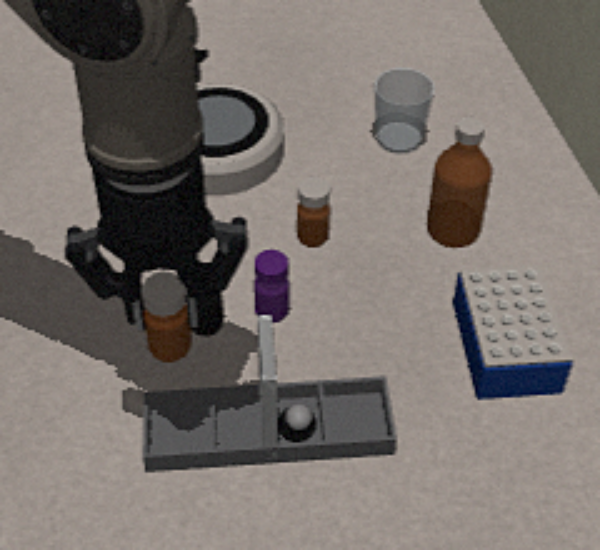

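Run:
```python
from h import *
np.set_printoptions(precision=4,suppress=True)
c=read_camera("wrist");W=cloud(c)
p,R,o=tool();
for z in (.025,.005):print(z,proj(c,[p[0],p[1],z]))
m=(W[...,2]>.018)&(W[...,2]<.032)&(abs(W[...,0]-.526)<.15)&(abs(W[...,1]+.21)<.07)
print(m.sum(),cv2.minAreaRect(W[m][:,:2].astype(np.float32)))
```

```text
0.025 [318.9523 194.1936]
0.005 [318.9463 189.9646]
3033 ((0.5256367921829224, -0.21316416561603546), (0.06821762770414352, 0.22462478280067444), 81.929931640625)
```

Two views agree on the tray centre to 2 mm, at (0.5257, -0.2143). In the wrist view, cell a at (318,190) lies under the jar axis. I'm lowering slowly.

```bash
python3 -m jog '[[[-1,15,-1],0],[[-1,40,-1],0],[[-1,65,-1],0],[[-1,90,-1],0],[[-1,105,-1],0],[[-1,115,-1],0],[[-1,123,-1],0],[[-1,128,-1],0],[[-1,130,-1],0],[[-1,132,-1],0],[[-1,132,-1],0]]'
python3 -m jog '[[[0,1,0],0],[[0,2,0],0],[[0,2,0],0]]'
```

```text
t: 6.4
eef_pos: [0.4466, -0.2041, 0.0374]
tool_rot: [-0.464, 0.464, -0.533, 0.534]
contact_force: [-0.5, -0.9, -1.5]
gripper_width: 0.4
t: 6.65
eef_pos: [0.4464, -0.2041, 0.0353]
tool_rot: [-0.464, 0.464, -0.533, 0.534]
contact_force: [-0.2, -0.4, -0.5]
gripper_width: 0.403
```

```bash
python3 -m jog '[[[0,1,0],0],[[0,1,0],0],[[0,1,0],0]]'
python3 - <<'E'
from h import *
c=read_camera("side");cv2.imwrite("pics/s4.png",cv2.resize(c["img"][200:320,230:370,::-1],None,fx=4,fy=4))
E
```

```text
t: 6.9
eef_pos: [0.4464, -0.2042, 0.0349]
tool_rot: [-0.464, 0.464, -0.534, 0.534]
contact_force: [-3.0, 1.5, 9.9]
gripper_width: 0.403
```

View pics/s4.png

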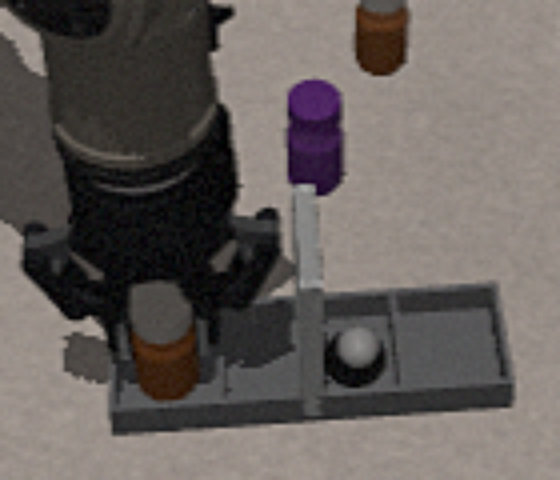

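Contact shows 9.9 N up at the expected height, and the jar stands in the left cell (165,345). I'm releasing it and rising.

```bash
python3 -m jog '[[[0,0,0],0],[[0,0,0],0],[[0,0,0],0],[[0,0,0],0],[[0,0,0],0],[[0,0,0],0]]' 60
python3 -m jog '[[[0,-8,0],0],[[0,-25,0],0],[[0,-50,0],0],[[0,-85,0],0],[[0,-120,0],0],[[0,-140,0],0],[[0,-140,0],0]]'
python3 - <<'E'
from h import *
np.set_printoptions(precision=4,suppress=True)
p,R,o=tool();print(p,o["gripper_width"])
print((R.T@(np.array([.6212,.0135,p[2]])-p)*1000).round(1))
c=read_camera("wrist");W=cloud(c);cv2.imwrite("pics/w5.png",c["img"][:,:,::-1])
m=(W[...,2]>.06)&(W[...,2]<.088)&(np.hypot(W[...,0]-.446,W[...,1]+.204)<.035)
q=W[m];print(m.sum(),q.mean(0),q.max(0),q.min(0))
E
```

```text
t: 7.45
eef_pos: [0.4461, -0.204, 0.034]
tool_rot: [0.464, -0.464, 0.534, -0.533]
contact_force: [-0.3, -0.1, 0.3]
gripper_width: 0.7
t: 8.03
eef_pos: [0.4486, -0.2053, 0.1786]
tool_rot: [-0.466, 0.462, -0.532, 0.536]
contact_force: [0.4, -0.9, 0.3]
gripper_width: 0.705
[ 0.4486 -0.2053  0.1786] 0.7053559646099419
[-240.7    1.1  140.4]
1181 [ 0.4459 -0.2035  0.0792] [ 0.4622 -0.1885  0.0824] [ 0.4293 -0.2211  0.0654]
```

View pics/w5.png

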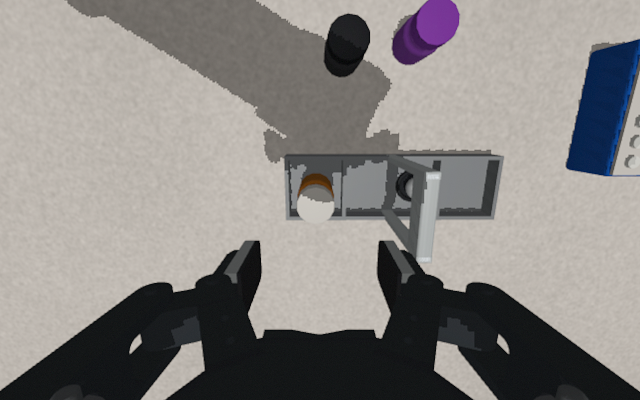

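The jar stands in cell a with its cap at (316,205); the cap measures (0.446, -0.2035), top at 0.080. Now the second jar.

```bash
python3 -m jog '[[[-30,0,18],0],[[-65,0,38],0],[[-100,0,59],0],[[-135,0,80],0],[[-170,0,101],0],[[-200,0,119],0],[[-222,0,132],0],[[-235,0,139],0],[[-240,0,142],0],[[-240,0,142],0],[[-240,0,142],0]]' 80
python3 - <<'E'
from h import *
np.set_printoptions(precision=4,suppress=True)
p,R,o=tool();print(p,o["gripper_width"])
c=read_camera("wrist");W=cloud(c);cv2.imwrite("pics/w6.png",c["img"][:,:,::-1])
m=(W[...,2]>.066)&(W[...,2]<.08)&(np.hypot(W[...,0]-.622,W[...,1]-.012)<.035)
q=W[m];print(m.sum(),q.mean(0),(q.max(0)+q.min(0))/2,(R.T@(q.mean(0)-p)*1000).round(1))
E
```

```text
t: 9.0
eef_pos: [0.6189, 0.0119, 0.1736]
tool_rot: [0.463, -0.464, 0.534, -0.534]
contact_force: [-0.5, 0.1, -0.1]
gripper_width: 0.93
[0.6189 0.0119 0.1736] 0.9303070259096548
1149 [0.6223 0.016  0.0747] [0.6223 0.0151 0.0717] [-4.7 99.   2.9]
```

View pics/w6.png

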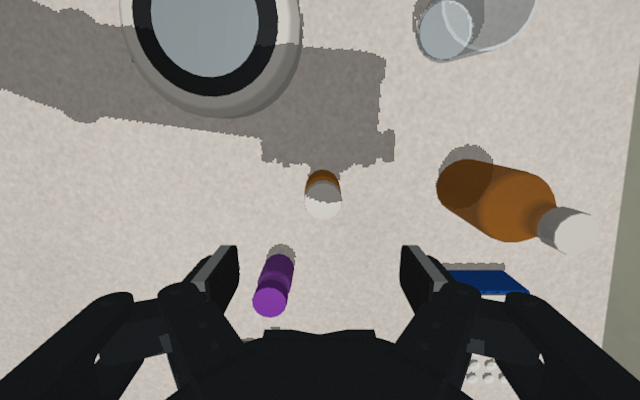

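The cap at (322,205) is on axis and amber. I'm descending and gripping.

```bash
python3 -m jog '[[[-3,35,2],0],[[-3,65,2],0],[[-3,95,2],0],[[-3,115,2],0],[[-3,130,2],0],[[-3,140,2],0],[[-3,144,2],0],[[-3,144,2],0],[[-3,144,2],0]]'
python3 -m jog '[[[0,0,0],0],[[0,0,0],0],[[0,0,0],0],[[0,0,0],0],[[0,0,0],0],[[0,0,0],0],[[0,0,0],0],[[0,0,0],0],[[0,0,0],0],[[0,0,0],0]]' 20 30
python3 - <<'E'
from h import *
np.set_printoptions(precision=4,suppress=True)
p,R,o=tool();print(p,o["gripper_width"])
print((R.T@(np.array([.6049,-.2254,p[2]])-p)*1000).round(1))
E
```

```text
t: 9.8
eef_pos: [0.6229, 0.0159, 0.031]
tool_rot: [-0.464, 0.464, -0.533, 0.534]
contact_force: [1.0, 0.2, 0.1]
gripper_width: 0.939
t: 10.63
eef_pos: [0.623, 0.0168, 0.0309]
tool_rot: [-0.464, 0.464, -0.533, 0.534]
contact_force: [-2.3, -0.3, 6.6]
gripper_width: 0.402
[0.623  0.0168 0.0309] 0.4022883030018029
[242.3  -0.1  15.7]
```

```bash
python3 -m jog '[[[0,-10,0],0],[[0,-30,0],0],[[0,-60,0],0],[[0,-90,0],0],[[0,-120,0],0],[[0,-140,0],0],[[20,-140,1],0],[[50,-140,3],0],[[80,-140,5],0],[[110,-140,7],0],[[140,-140,9],0],[[170,-140,11],0],[[200,-140,13],0],[[220,-140,14],0],[[235,-140,15],0],[[242,-140,16],0],[[242,-140,16],0],[[242,-140,16],0],[[242,-140,16],0]]'
python3 - <<'E'
from h import *
np.set_printoptions(precision=4,suppress=True)
p,R,o=tool();print(p,o["gripper_width"])
c=read_camera("wrist");W=cloud(c);cv2.imwrite("pics/w7.png",c["img"][:,:,::-1])
m=(W[...,2]>.018)&(W[...,2]<.032)&(abs(W[...,0]-.526)<.15)&(abs(W[...,1]+.21)<.07)
r=cv2.minAreaRect(W[m][:,:2].astype(np.float32));print(m.sum(),r)
print((R.T@(np.array([.6049,-.2254,.036])-p)*1000).round(1))
E
```

```text
t: 12.22
eef_pos: [0.6052, -0.2233, 0.1699]
tool_rot: [0.465, -0.464, 0.533, -0.533]
contact_force: [1.0, 1.0, -0.6]
gripper_width: 0.397
[ 0.6052 -0.2233  0.1699] 0.39718934491806857
3276 ((0.5249223709106445, -0.21284237504005432), (0.06856246292591095, 0.22499637305736542), 82.11077117919922)
[  2.3 133.9   0. ]
```

View pics/w7.png

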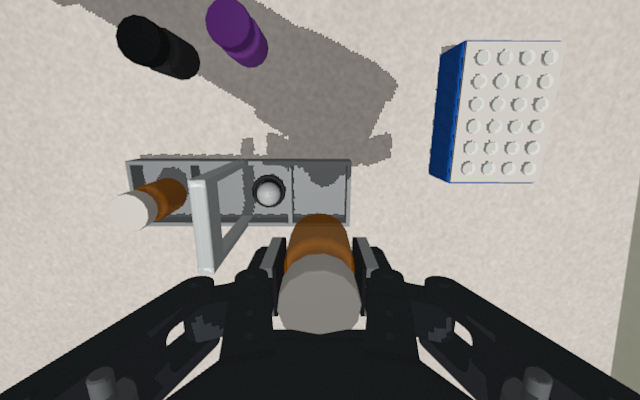

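The ball is in its pocket at (268,190) and the empty cell at (320,190) is under the jar. I'm lowering.

```bash
python3 -m jog '[[[1,15,-1],0],[[1,40,-1],0],[[1,65,-1],0],[[1,90,-1],0],[[1,105,-1],0],[[1,115,-1],0],[[1,123,-1],0],[[1,128,-1],0],[[1,130,-1],0],[[1,132,-1],0],[[1,132,-1],0]]'
python3 -m jog '[[[0,1,0],0],[[0,2,0],0],[[0,2,0],0]]'
```

```text
t: 13.18
eef_pos: [0.6041, -0.2262, 0.0385]
tool_rot: [-0.464, 0.464, -0.533, 0.534]
contact_force: [-0.7, 0.3, -0.7]
gripper_width: 0.404
t: 13.43
eef_pos: [0.6038, -0.2262, 0.0363]
tool_rot: [-0.464, 0.464, -0.533, 0.534]
contact_force: [-0.4, 0.6, -1.1]
gripper_width: 0.4
```

```bash
python3 -m jog '[[[0,0.5,0],0],[[0,1,0],0],[[0,1,0],0]]'
```

```text
t: 13.68
eef_pos: [0.6039, -0.2262, 0.0359]
tool_rot: [-0.464, 0.464, -0.533, 0.534]
contact_force: [-1.6, 1.9, 5.2]
gripper_width: 0.401
```

It has touched down with 5.2 N up. I'm releasing and rising.

```bash
python3 -m jog '[[[0,0,0],0],[[0,0,0],0],[[0,0,0],0],[[0,0,0],0],[[0,0,0],0],[[0,0,0],0]]' 60
python3 -m jog '[[[0,-8,0],0],[[0,-25,0],0],[[0,-50,0],0],[[0,-85,0],0],[[0,-120,0],0],[[0,-140,0],0],[[0,-140,0],0],[[0,-140,0],0],[[0,-140,0],0]]'
python3 - <<'E'
from h import *
np.set_printoptions(precision=4,suppress=True)
p,R,o=tool();print(p,o["gripper_width"])
c=read_camera("wrist");W=cloud(c);cv2.imwrite("pics/w8.png",c["img"][:,:,::-1])
for x,y in [(.446,-.204),(.604,-.226)]:
    m=(W[...,2]>.075)&(W[...,2]<.088)&(np.hypot(W[...,0]-x,W[...,1]-y)<.035)
    q=W[m];print(m.sum(),q.mean(0))
m=(W[...,2]>.12)&(W[...,2]<.135)&(np.hypot(W[...,0]-.525,W[...,1]+.214)<.06)
q=W[m];print("handle",m.sum(),q.mean(0),cv2.minAreaRect(q[:,:2].astype(np.float32)))
c=read_camera("top");W=cloud(c)
m=(W[...,2]>.12)&(W[...,2]<.135)&(np.hypot(W[...,0]-.525,W[...,1]+.214)<.06)
q=W[m];print("handle top",m.sum(),q.mean(0))
c=read_camera("side");cv2.imwrite("pics/s8.png",cv2.resize(c["img"][180:320,230:390,::-1],None,fx=4,fy=4))
print((R.T@(np.array([.5257,-.2143,.16])-p)*1000).round(1))
E
```

```text
t: 14.18
eef_pos: [0.6036, -0.2261, 0.035]
tool_rot: [0.464, -0.464, 0.534, -0.534]
contact_force: [-1.1, -0.4, -0.3]
gripper_width: 0.706
t: 14.93
eef_pos: [0.6032, -0.2257, 0.1747]
tool_rot: [0.464, -0.464, 0.534, -0.533]
contact_force: [-0.9, 0.1, -0.4]
gripper_width: 0.703
[ 0.6032 -0.2257  0.1747] 0.7028551837770071
1222 [ 0.4474 -0.2043  0.0796]
1144 [ 0.6033 -0.2272  0.0798]
handle 1859 [ 0.5271 -0.2109  0.1262] ((0.5258052945137024, -0.2127687633037567), (0.06775704771280289, 0.01281619444489479), 81.90185546875)
handle top 252 [ 0.5261 -0.2149  0.1257]
[ -0.5  14.8 -78.3]
```

View pics/s8.png

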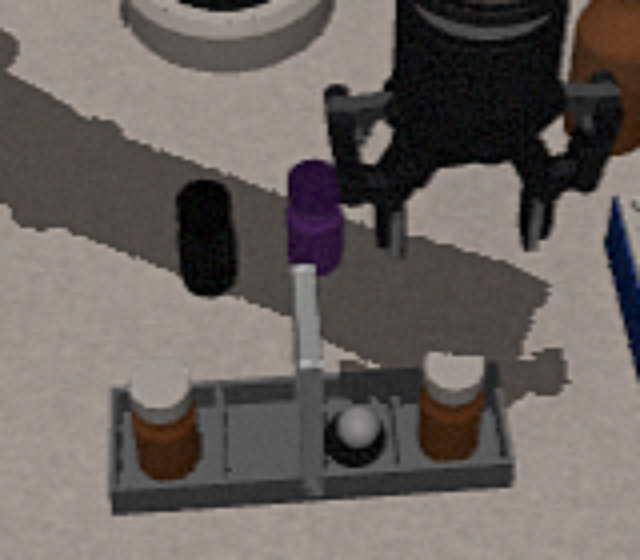

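View pics/w8.png

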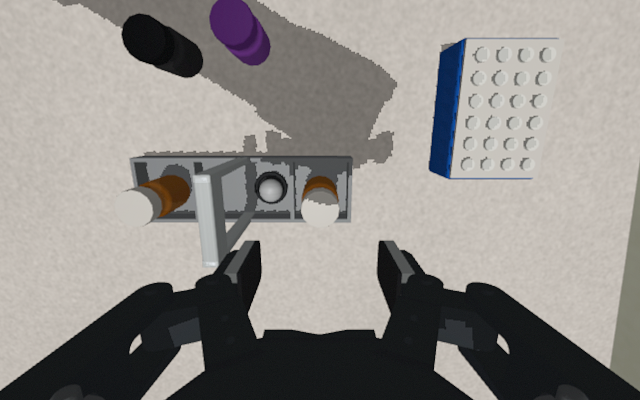

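The side view shows both jars upright in the end cells at (165,420) and (450,405), and the ball in its pocket at (357,428). The handle is at (0.526, -0.2138). I'm moving over it.

```bash
python3 -m jog '[[[0,0,-20],0],[[0,0,-45],0],[[0,0,-65],0],[[-1,0,-75],0],[[-1,0,-77],0],[[-1,0,-77],0],[[-1,15,-77],0],[[-1,35,-77],0],[[-1,55,-77],0],[[-1,70,-77],0],[[-1,78,-77],0],[[-1,80,-77],0],[[-1,80,-77],0],[[-1,80,-77],0]]' 50
python3 - <<'E'
from h import *
np.set_printoptions(precision=4,suppress=True)
p,R,o=tool();print(p,o["gripper_width"],(R.T@(np.array([.526,-.2138,.094])-p)*1000).round(1))
c=read_camera("wrist");cv2.imwrite("pics/w9.png",c["img"][:,:,::-1])
E
```

```text
t: 16.25
eef_pos: [0.5284, -0.2148, 0.0957]
tool_rot: [-0.464, 0.464, -0.533, 0.534]
contact_force: [0.2, -0.4, 0.4]
gripper_width: 0.585
[ 0.5284 -0.2148  0.0957] 0.5852847653299484 [-0.7  1.7 -2.6]
```

View pics/w9.png

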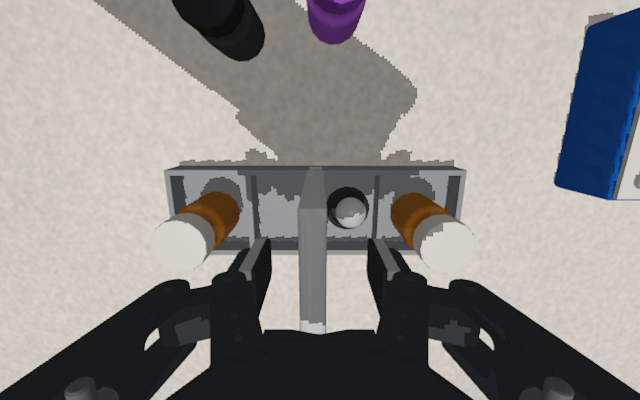

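The bar at (313,260) sits about 2.5 mm to the left of the jaw centre. I'm nudging, then closing in stages.

```bash
python3 -m jog '[[[-1,1,-2.5],0],[[-1,1,-2.5],0],[[-1,1,-2.5],0],[[-1,1,-2.5],0]]' 24 30
python3 -m jog '[[[0,0,0],0],[[0,0,0],0],[[0,0,0],0],[[0,0,0],0],[[0,0,0],0],[[0,0,0],0],[[0,0,0],0]]' 4 30
python3 -m jog '[[[0,0,0],0],[[0,0,0],0],[[0,0,0],0],[[0,0,0],0]]' 0 80
python3 - <<'E'
from h import *
c=read_camera("wrist");cv2.imwrite("pics/w10.png",c["img"][:,:,::-1])
c=read_camera("side");cv2.imwrite("pics/s10.png",cv2.resize(c["img"][180:320,230:390,::-1],None,fx=4,fy=4))
E
```

```text
t: 16.63
eef_pos: [0.5253, -0.213, 0.0944]
tool_rot: [-0.464, 0.464, -0.533, 0.534]
contact_force: [-0.0, 0.1, 0.1]
gripper_width: 0.284
t: 17.22
eef_pos: [0.5255, -0.2132, 0.0944]
tool_rot: [-0.464, 0.464, -0.533, 0.534]
contact_force: [0.3, 0.8, 6.1]
gripper_width: 0.135
t: 17.55
eef_pos: [0.5256, -0.2131, 0.0945]
tool_rot: [-0.464, 0.464, -0.533, 0.534]
contact_force: [0.4, 0.8, 5.3]
gripper_width: 0.13
```

View pics/w10.png

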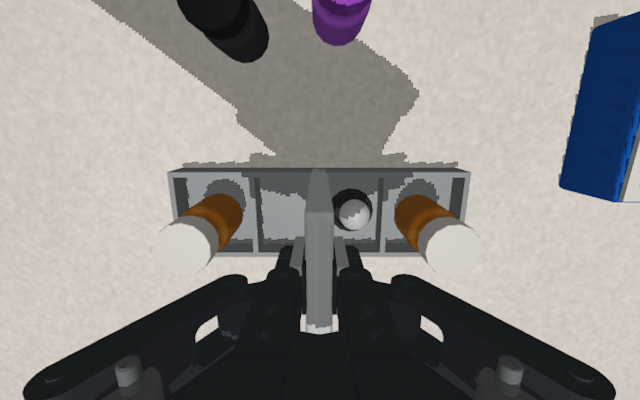

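The bar is held between the pads (318,270), opening about 11 mm, with the ball in its pocket at (352,212). I'm lifting gently.

```bash
python3 -m jog '[[[0,-0.5,0],0],[[0,-1.5,0],0],[[0,-3,0],0],[[0,-5,0],0],[[0,-8,0],0],[[0,-12,0],0],[[0,-16,0],0],[[0,-21,0],0],[[0,-26,0],0],[[0,-31,0],0],[[0,-36,0],0],[[0,-41,0],0],[[0,-45,0],0],[[0,-48,0],0],[[0,-50,0],0],[[0,-50,0],0],[[0,-50,0],0]]'
python3 - <<'E'
from h import *
c=read_camera("wrist");cv2.imwrite("pics/w11.png",c["img"][:,:,::-1])
c=read_camera("side");cv2.imwrite("pics/s11.png",cv2.resize(c["img"][160:320,230:390,::-1],None,fx=3.6,fy=3.6))
E
```

```text
t: 19.07
eef_pos: [0.5252, -0.213, 0.144]
tool_rot: [0.464, -0.464, 0.534, -0.533]
contact_force: [0.1, -0.9, -6.4]
gripper_width: 0.129
```

View pics/w11.png

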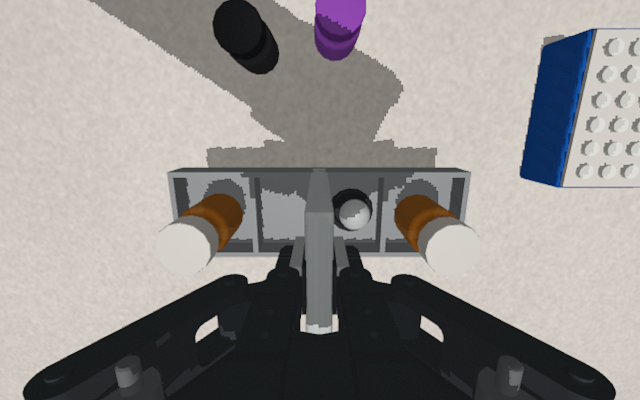

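View pics/s11.png

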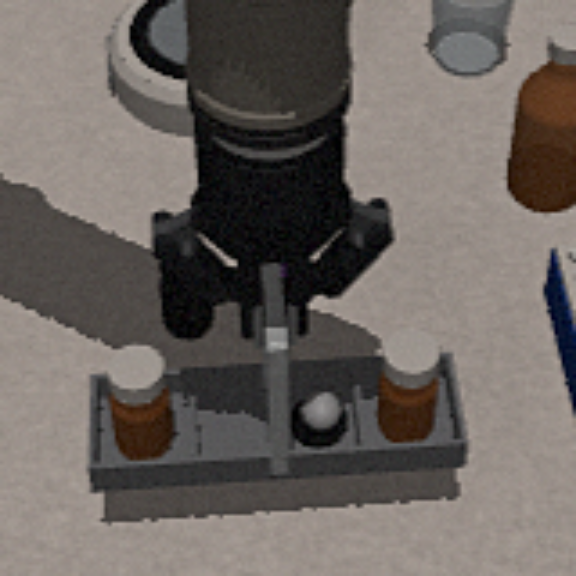

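Level, with the jars and ball in place, and about 5 cm clear of the bench. I'm raising further, then moving across smoothly.

```bash
python3 -m jog '[[[0,-1,0],0],[[0,-3,0],0],[[0,-6,0],0],[[0,-10,0],0],[[0,-15,0],0],[[0,-21,0],0],[[0,-27,0],0],[[0,-34,0],0],[[0,-41,0],0],[[0,-48,0],0],[[0,-55,0],0],[[0,-62,0],0],[[0,-68,0],0],[[0,-73,0],0],[[0,-77,0],0],[[0,-79,0],0],[[0,-80,0],0],[[0,-80,0],0],[[0,-80,0],0]]'
python3 -m jog '[[[-1,0,0],0],[[-3,0,0],0],[[-6,0,0],0],[[-10,0,-1],0],[[-15,0,-1],0],[[-21,0,-2],0],[[-28,0,-2],0],[[-36,0,-3],0],[[-45,0,-4],0],[[-54,0,-5],0],[[-63,0,-5],0],[[-72,0,-6],0],[[-81,0,-7],0],[[-90,0,-8],0],[[-98,0,-8],0],[[-105,0,-9],0],[[-111,0,-10],0],[[-115,0,-10],0],[[-117,0,-10],0],[[-118,0,-10],0]]'
python3 - <<'E'
from h import *
p,R,o=tool();print(p,(R.T@(np.array([.5467,.1725,p[2]])-p)*1000).round(1))
c=read_camera("wrist");cv2.imwrite("pics/w12.png",c["img"][:,:,::-1])
E
```

```text
t: 20.75
eef_pos: [0.525, -0.213, 0.2238]
tool_rot: [0.464, -0.464, 0.534, -0.533]
contact_force: [-0.1, 0.3, -5.9]
gripper_width: 0.124
t: 22.42
eef_pos: [0.5317, -0.0946, 0.2241]
tool_rot: [-0.464, 0.464, -0.533, 0.533]
contact_force: [0.4, -0.0, -5.6]
gripper_width: 0.13
[ 0.53169448 -0.0946406   0.22405239] [-266.6   -0.   -22.1]
```

View pics/w12.png

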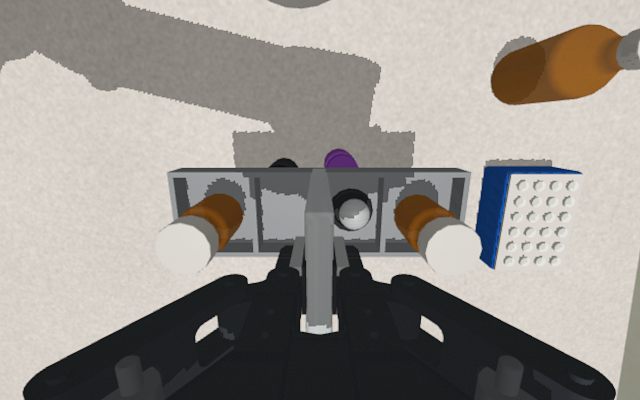

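The load is unchanged, with the ball at (352,212). I'm carrying on.

```bash
python3 -m jog '[[[-1,0,0],0],[[-3,0,0],0],[[-6,0,0],0],[[-10,0,-1],0],[[-15,0,-1],0],[[-21,0,-2],0],[[-28,0,-2],0],[[-36,0,-3],0],[[-45,0,-4],0],[[-54,0,-5],0],[[-63,0,-5],0],[[-73,0,-6],0],[[-83,0,-7],0],[[-93,0,-8],0],[[-103,0,-9],0],[[-112,0,-9],0],[[-119,0,-10],0],[[-124,0,-10],0],[[-127,0,-10],0],[[-128,0,-10],0]]'
python3 -m jog '[[[-1,0,0],0],[[-3,0,0],0],[[-6,0,0],0],[[-10,0,-1],0],[[-15,0,-1],0],[[-21,0,-2],0],[[-28,0,-2],0],[[-36,0,-3],0],[[-45,0,-4],0],[[-54,0,-5],0],[[-64,0,-5],0],[[-75,0,-6],0],[[-86,0,-7],0],[[-97,0,-8],0],[[-108,0,-9],0],[[-118,0,-10],0],[[-126,0,-11],0],[[-132,0,-12],0],[[-136,0,-12],0],[[-138,0,-12],0]]'
python3 -m jog '[[[0,0,0],0],[[0,0,0],0],[[0,0,0],0],[[0,0,0],0]]'
python3 - <<'E'
from h import *
np.set_printoptions(precision=4,suppress=True)
p,R,o=tool();print(p,(R.T@(np.array([.5467,.1725,p[2]])-p)*1000).round(1))
c=read_camera("wrist");cv2.imwrite("pics/w13.png",c["img"][:,:,::-1])
c=read_camera("side");cv2.imwrite("pics/s13.png",cv2.resize(c["img"][60:280,200:440,::-1],None,fx=2.7,fy=2.7))
c=read_camera("top");W=cloud(c);cv2.imwrite("pics/t13.png",cv2.resize(c["img"][60:340,140:460,::-1],None,fx=2,fy=2))
E
```

```text
t: 24.13
eef_pos: [0.5395, 0.0338, 0.224]
tool_rot: [-0.464, 0.464, -0.533, 0.533]
contact_force: [-0.3, 0.1, -4.7]
gripper_width: 0.13
t: 25.8
eef_pos: [0.5467, 0.1722, 0.224]
tool_rot: [-0.464, 0.464, -0.533, 0.533]
contact_force: [0.3, 0.0, -5.8]
gripper_width: 0.126
t: 26.13
eef_pos: [0.5468, 0.171, 0.2241]
tool_rot: [-0.464, 0.464, -0.534, 0.534]
contact_force: [0.2, 0.0, -4.6]
gripper_width: 0.126
[0.5468 0.171  0.2241] [-1.5 -0.  -0.3]
```

View pics/w13.png

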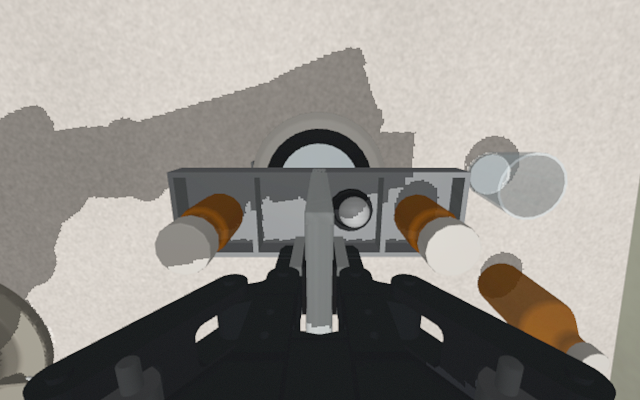

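View pics/s13.png

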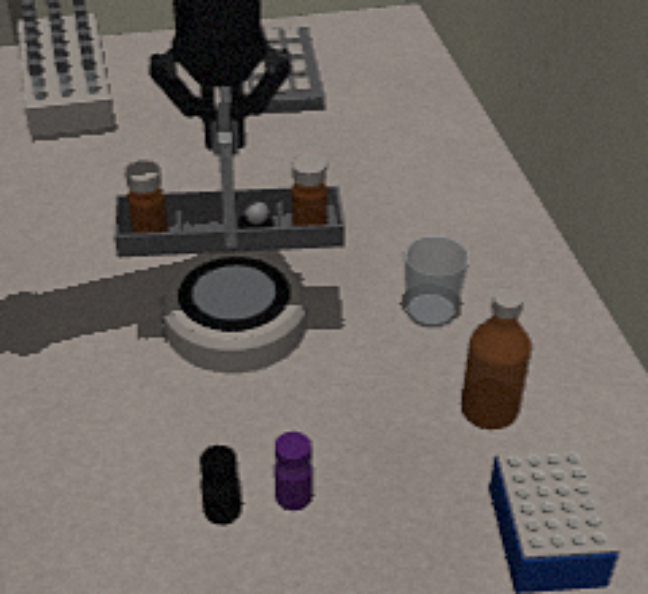

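View pics/t13.png

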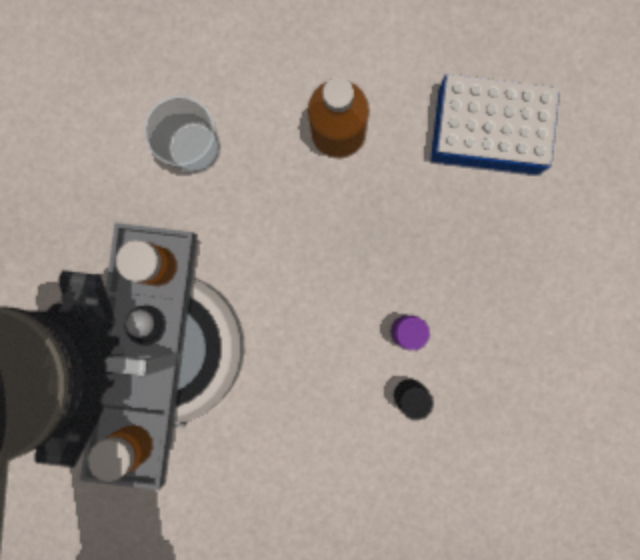

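Run:
```python
from h import *
np.set_printoptions(precision=4,suppress=True)
c=read_camera("side"); print(onz(c,200+235/2.7,60+293/2.7,.045))
W=cloud(c)
# tray rim heights & centre
m=np.zeros((400,640),bool);m[120:155,235:335]=1
m&=(W[...,2]>.135)&(W[...,2]<.165)&(abs(W[...,1]-.17)<.06);q=W[m];print(m.sum(),cv2.minAreaRect(q[:,:2].astype(np.float32)))
for c in [read_camera("wrist")]:
    W=cloud(c);m=(W[...,2]>.148)&(W[...,2]<.162)&(abs(W[...,1]-.17)<.06)&(abs(W[...,0]-.547)<.14)
    q=W[m];r=cv2.minAreaRect(q[:,:2].astype(np.float32));print(m.sum(),r)
    A=np.c_[q[:,:2],np.ones(len(q))];s=np.linalg.lstsq(A,q[:,2],rcond=None)[0];print("rim plane tilt deg",np.degrees(np.arctan(np.hypot(*s[:2]))),"rim z",q[:,2].mean())
print(get_obs()["joint_vel"])
```

```text
[0.5468 0.1678 0.045 ]
1250 ((0.5453868508338928, 0.16686749458312988), (0.0755617767572403, 0.22389893233776093), 81.43800354003906)
6189 ((0.5462407469749451, 0.17118868231773376), (0.06900494545698166, 0.22501085698604584), 81.95552062988281)
rim plane tilt deg 0.13371708855673378 rim z 0.15417958912910287
[-0.0013  0.0016 -0.0031 -0.0022 -0.0009  0.0004  0.0049]
```

Everything checks out: the centre is within about 4 mm, the underside is about 0.129 (84 mm above the reader), tilt is 0.1°, and it is still. I'm handing in.

Run:
```python
from station import *
print(hand_in())
```

```text
the job is handed in; nothing more can be done
None
```

I stood both amber jars in the end cells of the carrier, one in each. I then lifted it by the handle and handed in while holding it over the reader at about 26 s. `hand_in()` gave no verdict.

**Placing:** each jar was lowered until the wrist force showed contact (9.9 N and 5.2 N), then released. Pictures showed both upright, with the ball in its pocket, before the lift.

**Final checks:**

| Check | Measured | Allowed |
|---|---|---|
| Carrier off the reader's centre | about 1–4 mm | 30 mm |
| Underside above the reader's top | about 84 mm | 40–120 mm |
| Tilt of the carrier | about 0.1° | 7° |
| Joint speeds | below 0.005 rad/s | – |

In the last pictures the jars and ball were still in place. The bottle, beaker and tip box looked unmoved, but I did not re-measure their positions.

**Disagreement:** the top and side views put the reader's centre about 4 mm apart in y (0.172 and 0.168). The side and wrist views differed by about the same amount on the carrier. Both are well inside the limit.

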